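# Put three mixed-up bottles back on their own colour-coded stands

### The job

The three bottles have been put back on one another's stands. Set each upright in the middle of its own: the blue tablet bottle on the blue stand, the green-lidded jar on the green one and the amber bottle on the yellow one, using the empty grey stand to park one of them upright in the middle meanwhile. Do not tip a bottle over, and leave the timer, the spirit lamp and the mortar where they are.

Things in the scene. Friction and masses are not known exactly. Their poses are not given: they have to be found in the camera images.
- tablet_bottle_center (a point): blue tablet bottle with a white screw cap, 78 mm tall; straight round body 36 mm in diameter up to 59 mm from its foot, cap 40 mm above that; about 50 g; stands upright. From above its white cap shows. This point: on the axis, half-way up; z is the upright axis.
- sample_jar_center (a point): little clear sample jar with a green screw lid, 90 mm tall, straight round body 37 mm in diameter up to 74 mm from its foot; about 90 g; stands upright. From above its green lid shows. This point: on the axis, half-way up; z is the upright axis.
- amber_bottle_center (a point): amber (orange-brown) glass reagent bottle with a black stopper, 84 mm tall; straight round body 42 mm in diameter up to 53 mm from its foot (grasp it there; neck and stopper above are narrower); about 110 g; stands upright. From above its black stopper shows. This point: on the axis, half-way up; z is the upright axis.
- blue_stand: blue plastic bottle stand, a low round dish fixed to the bench: outer diameter 78 mm, flat floor 68 mm across and 4 mm above the bench, thin rim 9 mm above the bench. Origin: centre of its underside, on the bench top; z up. Home of the blue tablet bottle.
- green_stand: green plastic bottle stand, a low round dish fixed to the bench: outer diameter 78 mm, flat floor 68 mm across and 4 mm above the bench, thin rim 9 mm above the bench. Origin: centre of its underside, on the bench top; z up. Home of the green-lidded jar.
- yellow_stand: yellow plastic bottle stand, a low round dish fixed to the bench: outer diameter 78 mm, flat floor 68 mm across and 4 mm above the bench, thin rim 9 mm above the bench. Origin: centre of its underside, on the bench top; z up. Home of the amber bottle.
- grey_stand: grey plastic bottle stand, a low round dish fixed to the bench: outer diameter 78 mm, flat floor 68 mm across and 4 mm above the bench, thin rim 9 mm above the bench. Origin: centre of its underside, on the bench top; z up. The spare, empty at the start.
- minute_timer: cream-coloured round wind-up minute timer, 62 mm across, 48 mm tall. Bystander, loose: leave it where it is. Origin: centre of its underside.
- lamp: small round clear glass spirit lamp with a brass-coloured burner on top, 64 mm across, 76 mm tall. Bystander, loose: leave it where it is. Origin: centre of its underside.
- white_mortar: white porcelain mortar (bowl), 74 mm across, 43 mm tall. Bystander, loose: leave it where it is. Origin: centre of its underside.
Things that resemble listed ones, but are neither listed nor needed, are in the scene too. Several things look just like the green_stand: the one meant starts farthest from the robot's base.

How it is judged:
By the outcome, as a careful person would: the job done as asked, in the order asked, and still so for the second after the job is handed in, with the robot touching nothing.
It also fails if it takes over 106 s, if anything falls off the work surface, if the arm or the gripper's body presses on something with over 40 N, if the wrist force passes 120 N, or if a joint passes its speed limit or range.

### The arm

A 6-joint arm with a two-finger parallel gripper is mounted at the origin on a cart in front of the work surface, level with it; the furniture and walls round the work are solid. World frame = base frame: x ahead of the robot, y to its left, z up, the work surface at z = 0. Lengths are in m, angles in rad, forces in N, time in s.
With the tool pointing down it reaches from about 0.35 to 0.775 m from the base axis. Payload 5.5 kg.
Tool frame: the origin (TCP) lies at the very end of the fingers, on their centre line; the grasp point (between the pads) lies 19 mm behind it; z points along the fingers, y is the line along which they close (so a half turn about z gives the same grasp; the last joint's range is limited). The gripper opens to 85 mm and grips with 20 to 120 N. Pads are 22 mm wide; open, the fingers measure 114 mm over their backs; the gripper's body (76 mm by 85 mm) begins 54 mm behind the grasp point. The pads swing forward as they close: fully open they stand 13 mm farther back than shut.
Start: joints at [1.059, 0.313, 0.046, 1.304, 0, 1.431], TCP at [0.209, 0.536, 0.231] pointing down, gripper open.
Joint ranges: [-2.76, 2.76], [-0.86, 1.69], [-1.03, 1.26], [-2.2, 2.34], [-1.47, 1.5], [-3.14, 3.14]. Speed limits (rad/s): [2.57, 2.57, 3.14, 3.14, 3.14, 3.14].

### API

Orientations are given as a unit quaternion [w, x, y, z].
In Python, from workcell import env, cams, ticket, spotter gives the robot as it stands.
- The arm moves only by the tool jog_arm, never from a script. Its argument "increments" is a list that holds one entry, the list of rows, each a list of 7 numbers: the shift along the tool's x, y, z in units of 0.25 m (1.0 is 0.25 m), then the turn, a rotation vector about the tool's x, y, z in units of 180 degrees (1.0 is 180 degrees), then the closure in counts, from 0 (fully open) to 255 (shut). A call has 1 to 20 rows; each row shifts and turns the commanded pose from where the row before left it, along the tool's axes as they then stand; what a row does not reach is not made up. A row lasts 1/10 s, in which the tool goes at most 50 mm and 8.59 degrees, less where a joint would pass 70% of its speed; a pose out of reach is approached as far as the arm can. A call with a number of a shift or a turn outside -1 to 1 is refused whole. A call with a gripper value outside its range is refused whole. The fingers move at their own pace and stop on an object; "force" is the grip in N (left out, the last holds). Time passes only in rows, so rows that do not move let the fingers close. It gives the time, the measured TCP pose, the force, the opening and the grip force at its end, in the units of the state.
- env.get_state(): the state, without advancing time (a new reading comes with each control period).
- cams.read_camera(name): name is "side" or "top" or "wrist"; returns a dict with "pixels" (480x640x3 uint8, red, green, blue), "fx", "fy", "cx", "cy" (pixels), "xyz" and "attitude" of the camera in the world; the wrist camera has in their place "mount" (4x4, takes a point from camera to tool coordinates, whose origin is the TCP and whose axes are the flange's). Camera axes: x right, y down, z forward; pixel columns grow to the right and rows downward; lengths in m; the calibration is good to about 2 mm. A picture is of the moment at which its call begins: read the wrist's pose just before it. There is no depth.
- ticket.hand_in(): hands the job in; it is judged then, once.
Trained networks look in the newest picture that a camera, given by its name, has taken for a name from the list of things; names that differ only in an ending like _2 or _b are one class to them, and where a whole thing is asked for, a point or a joint stands for the part that bears it (a point fixed in the world has none). Each returns a list of dicts, best first, with "conf" (0 to 1); they miss things now and then, are a little off and sometimes report something else, mostly with a low value. They report only what shows in the picture. A call takes as long as a camera call. They do not tell look-alikes from the thing itself.
- spotter.find_in(target, camera): "uv" ([column, row] in pixels, amid what is visible of it).
- spotter.cut_out(target, camera): "region" (480x640 bool, what is visible of it) and "uv" ([column, row] in pixels, amid what is visible of it).
- spotter.landmark_of(target, camera): "uv" ([column, row] in pixels: a listed point, or the origin of a listed thing).
The state is a dict: "clock": time; "joint_pos": joint angles; "qvel": joint speeds; "tau": joint torques, N m; "tcp_pos": TCP position; "orientation": TCP orientation; "wrist_force": force on the tool from outside, world axes, zero at the start; "ft_torque": the same for the moment, N m; "finger_gap": finger opening in m; "grip_force": force on a finger pad.
Only numpy, scipy, OpenCV 4.12 (cv2) and the standard library are available. Lean on these libraries where they do the work, as an engineer would, in place of code of your own. Each camera call takes 0.05 s, during which the arm holds its last target. There are 200 camera calls.

## Working session

There is one attempt and no reset: what is moved stays moved. The work goes in short steps, Python scripts to look and compute and a tool call to move; the robot and the scene stay as the last step left them, time stands still between calls to the robot, and variables do not carry over. Pictures are saved under pics/ and viewed, at most 14 in all, crops included, and the job is handed in when it is done.

Besides the shell and the picture viewer there is one more tool, called as name([rows], argument=value, ...), one row to a line, values as JSON. jog_arm: Moves the arm, as the interface text tells. Shifts and turns lie within -1 to 1; 1 stands for 0.25 m of shift or 180 degrees of turn. Its arguments: {"type":"object","properties":{"increments":{"type":"array"},"force":{"type":"number"}},"required":["increments"]}

```bash
mkdir -p pics; cat > h.py <<'E'
import numpy as np, cv2
from scipy.spatial.transform import Rotation as R
from workcell import env, cams, ticket, spotter
def rot(a):
    a=np.array(a,float)
    if a.shape==(3,3): return a
    return R.from_quat([a[1],a[2],a[3],a[0]]).as_matrix()
def pose():
    s=env.get_state(); return np.array(s['tcp_pos']),rot(s['orientation'])
def cam(name):
    p,Rt=pose(); c=cams.read_camera(name)
    if 'mount' in c:
        M=np.array(c['mount']); c['C']=p+Rt@M[:3,3]; c['R']=Rt@M[:3,:3]
    else: c['C']=np.array(c['xyz']); c['R']=rot(c['attitude'])
    return c
def xyz(c,uv,z):
    d=c['R']@np.array([(uv[0]-c['cx'])/c['fx'],(uv[1]-c['cy'])/c['fy'],1]); return c['C']+d*(z-c['C'][2])/d[2]
def px(c,P):
    q=c['R'].T@(np.array(P)-c['C']); return np.array([c['fx']*q[0]/q[2]+c['cx'],c['fy']*q[1]/q[2]+c['cy']])
def save(c,n,im=None): cv2.imwrite('pics/'+n,cv2.cvtColor(c['pixels'] if im is None else im,cv2.COLOR_RGB2BGR))
E
python3 - <<'E'
from h import *
np.set_printoptions(precision=3,suppress=True)
H=dict(tablet_bottle_center=.043,sample_jar_center=.049,amber_bottle_center=.046,blue_stand=0,green_stand=0,yellow_stand=0,grey_stand=0,minute_timer=0,lamp=0,white_mortar=0)
for n in ['top','side']:
    c=cam(n); save(c,n+'0.png'); print(n,c['C'],c['fx'])
    for k,z in H.items():
        for d in spotter.landmark_of(k,n):
            if d['conf']>.2: print(k,np.round(d['uv']),round(d['conf'],2),xyz(c,d['uv'],z)[:2])
s=env.get_state();print(s)
E
```

```text
top [0.331 0.084 1.128] 457.5102816828399
tablet_bottle_center [246. 256.] 0.72 [0.473 0.198]
tablet_bottle_center [274. 190.] 0.63 [0.635 0.13 ]
tablet_bottle_center [250. 262.] 0.25 [0.459 0.189]
sample_jar_center [363. 265.] 0.74 [ 0.448 -0.079]
sample_jar_center [274. 196.] 0.44 [0.619 0.13 ]
amber_bottle_center [248. 259.] 0.76 [0.466 0.193]
blue_stand [249. 264.] 0.92 [0.46  0.197]
green_stand [233. 324.] 0.88 [0.315 0.235]
green_stand [306. 243.] 0.77 [0.509 0.055]
green_stand [274. 193.] 0.71 [0.639 0.133]
green_stand [296. 302.] 0.6 [0.364 0.082]
yellow_stand [367. 268.] 0.59 [ 0.444 -0.096]
grey_stand [276. 194.] 0.71 [0.637 0.129]
minute_timer [423. 257.] 0.66 [ 0.469 -0.237]
lamp [186. 213.] 0.69 [0.592 0.352]
lamp [172. 266.] 0.32 [0.458 0.384]
white_mortar [174. 267.] 0.91 [0.455 0.381]
white_mortar [364. 264.] 0.52 [ 0.454 -0.089]
side [ 0.004 -0.723  0.638] 562.0878375731634
tablet_bottle_center [348. 222.] 0.57 [0.625 0.129]
sample_jar_center [330. 297.] 0.9 [ 0.443 -0.082]
amber_bottle_center [266. 224.] 0.82 [0.464 0.203]
blue_stand [269. 244.] 0.8 [0.467 0.195]
green_stand [320. 272.] 0.88 [0.507 0.052]
green_stand [200. 254.] 0.81 [0.324 0.228]
green_stand [349. 243.] 0.69 [0.62  0.114]
green_stand [250. 286.] 0.69 [0.366 0.075]
yellow_stand [333. 323.] 0.66 [ 0.443 -0.095]
grey_stand [387. 265.] 0.82 [0.638 0.003]
minute_timer [402. 375.] 0.8 [ 0.469 -0.254]
white_mortar [227. 209.] 0.82 [0.451 0.38 ]
{'clock': 1.1, 'joint_pos': array([ 1.059,  0.313,  0.046,  1.304, -0.   ,  1.431]), 'qvel': array([ 0.   , -0.001,  0.001,  0.   ,  0.002, -0.001]), 'tau': array([  0.   , -48.048,  29.882,   0.   ,  -0.   ,  -0.   ]), 'tcp_pos': array([0.209, 0.536, 0.231]), 'orientation': array([0.   , 0.185, 0.983, 0.   ]), 'wrist_force': array([-0.183,  0.176,  0.098]), 'ft_torque': array([-0.033,  0.037,  0.017]), 'grip_force': 0.0, 'finger_gap': 0.08570962071842886}
```

```bash
python3 - <<'E'
import cv2
a=cv2.imread('pics/top0.png')[150:350,120:480]; cv2.imwrite('pics/top0c.png',cv2.resize(a,(800,444),interpolation=cv2.INTER_CUBIC))
E
```

```text
(no output)
```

View pics/side0.png

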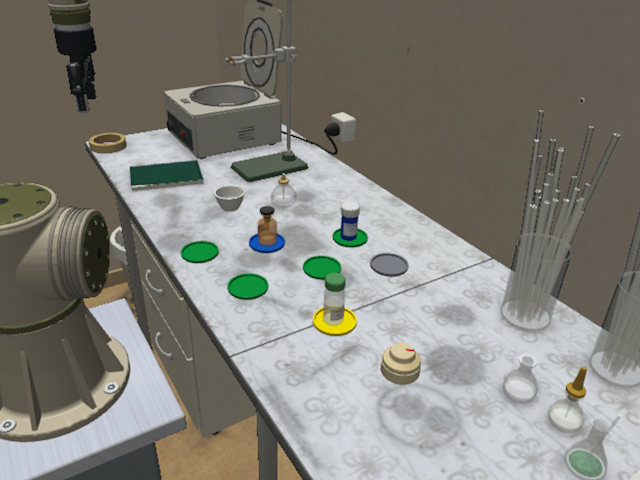

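View pics/top0c.png

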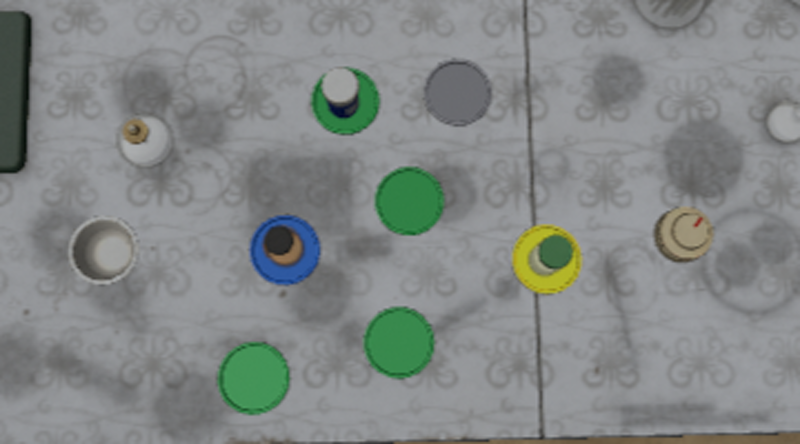

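The top view shows four green dishes, at pixels (274,193), (306,243), (296,302) and (233,324). The one at (274,193), under the tablet bottle, is about 0.65 m from the base and so the farthest. The next is 0.51 m away. The crop confirms it and shows grey empty at (326,192), blue with the amber bottle at (248,262) and yellow with the jar at (366,267). Next I'll refine the stand centres by colour.

```bash
cat >> h.py <<'E'
HUE=dict(blue_stand=(100,130),green_stand=(55,80),yellow_stand=(25,35))
def stand(c,k,P,r=.06):
    """centre of the stand near P: hull of its colour, projected on the rim plane"""
    hsv=cv2.cvtColor(c['pixels'],cv2.COLOR_RGB2HSV)
    if k=='grey_stand': m=(hsv[...,1]<60)&(hsv[...,2]<135)
    else: m=(hsv[...,0]>HUE[k][0])&(hsv[...,0]<HUE[k][1])&(hsv[...,1]>110)
    v,u=np.nonzero(m); X=np.array([xyz(c,q,.006)[:2] for q in zip(u,v)])
    X=X[np.linalg.norm(X-P,axis=1)<r]
    (x,y),rad=cv2.minEnclosingCircle(X.astype(np.float32)); e=(X.min(0)+X.max(0))/2
    return np.array([x,y]),rad,e
E
python3 - <<'E'
from h import *
np.set_printoptions(precision=4,suppress=True)
G=dict(blue_stand=(.46,.196),green_stand=(.637,.132),yellow_stand=(.444,-.095),grey_stand=(.638,.003))
for n in ['top','side']:
    c=cam(n)
    for k,P in G.items():
        print(n,k,*stand(c,k,P,.05))
    for k,z,P in [('tablet_bottle_center',.082,G['green_stand']),('sample_jar_center',.094,G['yellow_stand']),('amber_bottle_center',.088,G['blue_stand'])]:
        hsv=cv2.cvtColor(c['pixels'],cv2.COLOR_RGB2HSV); h,s,v=hsv[...,0],hsv[...,1],hsv[...,2]
        m={'t':(s<50)&(v>140),'s':(h>45)&(h<85)&(s>70),'a':(v<60)}[k[0]]
        vv,uu=np.nonzero(m); q=px(c,[*P,z]); ok=(abs(uu-q[0])<10)&(abs(vv-q[1])<10)
        print(n,k,ok.sum(),xyz(c,(np.median(uu[ok]),np.median(vv[ok])),z)[:2])
E
```

```text
top blue_stand [0.4634 0.1993] 0.0390888936817646 [0.4642 0.199 ]
top green_stand [0.6323 0.13  ] 0.03793136775493622 [0.6329 0.131 ]
top yellow_stand [ 0.4484 -0.0919] 0.038710132241249084 [ 0.4489 -0.0927]
top grey_stand [0.6346 0.0031] 0.048592884093523026 [0.6416 0.0032]
top tablet_bottle_center 303 [0.6416 0.1336]
top sample_jar_center 166 [ 0.4462 -0.0873]
top amber_bottle_center 127 [0.4636 0.1963]
side blue_stand [0.461  0.1954] 0.04141250625252724 [0.4628 0.1957]
side green_stand [0.629  0.1273] 0.0407237634062767 [0.6303 0.1278]
side yellow_stand [ 0.4472 -0.0922] 0.03939787298440933 [ 0.447  -0.0917]
side grey_stand [ 0.6376 -0.0011] 0.04230550676584244 [ 0.6382 -0.0016]
side tablet_bottle_center 344 [0.6439 0.1383]
side sample_jar_center 343 [ 0.4406 -0.0948]
side amber_bottle_center 53 [0.4542 0.1793]
```

jog_arm([
  [[0,0,0,0,0,0.04,0],[0,0,0,0,0,0.04,0],[0,0,0,0,0,0.0385,0],[0,0,0,0,0,0,0]],
], force=30)

```text
clock: 1.6
tcp_pos: [0.2089, 0.5357, 0.2313]
orientation: [0.0, 0.364, 0.932, 0.0]
wrist_force: [-0.2, -0.6, -0.4]
finger_gap: 0.0852
grip_force: 0.0
```

The turn went the wrong way, so I'll reverse it to line the tool up with the world axes.

jog_arm([
  [[0,0,0,0,0,-0.0395,0],[0,0,0,0,0,-0.0395,0],[0,0,0,0,0,-0.0395,0],[0,0,0,0,0,-0.0395,0],[0,0,0,0,0,-0.0395,0],[0,0,0,0,0,-0.0395,0],[-0.1,-0.12,0,0,0,0,0],[-0.1,-0.12,0,0,0,0,0],[-0.1,-0.12,0,0,0,0,0],[-0.1,-0.12,0,0,0,0,0],[-0.1,-0.12,0,0,0,0,0],[-0.1,-0.12,0,0,0,0,0],[-0.1,-0.12,0,0,0,0,0],[-0.1,-0.12,0,0,0,0,0],[-0.1,-0.12,0,0,0,0,0],[-0.1,-0.12,0,0,0,0,0],[0,0,0,0,0,0,0],[0,0,0,0,0,0,0]],
])

```text
clock: 3.4
tcp_pos: [0.4594, 0.2352, 0.2312]
orientation: [-0.0, -0.0, 1.0, 0.0]
wrist_force: [0.2, 0.1, -0.0]
finger_gap: 0.0855
grip_force: 0.0
```

```bash
python3 - <<'E'
from h import *
c=cam('wrist'); save(c,'w1.png'); s=env.get_state(); print(s['joint_pos'],s['tcp_pos'],s['orientation'],c['C'],c['R'])
for k in ['tablet_bottle_center','green_stand','amber_bottle_center','grey_stand']: print(k,[(np.round(d['uv']),round(d['conf'],2),xyz(c,d['uv'],.043 if 'center' in k else 0)[:2]) for d in spotter.landmark_of(k,'wrist')])
E
```

```text
[ 3.18938682e-01  1.98908151e-01 -1.05165850e-01  1.26724933e+00
  4.68930084e-04  3.17463761e-01] [0.45875634 0.23588384 0.2312178 ] [-3.23628289e-04 -7.37398965e-04  9.99999666e-01  1.40256035e-04] [0.37834412 0.23684551 0.37279541] [[ 1.06860209e-03  9.49316247e-01  3.14320729e-01]
 [ 9.99999420e-01 -1.05764921e-03 -2.05388561e-04]
 [ 1.37462373e-04  3.14320766e-01 -9.49316827e-01]]
tablet_bottle_center [(array([219., 364.]), 0.74, array([0.62749139, 0.13454195]))]
green_stand [(array([308.,  61.]), 0.78, array([0.32760269, 0.23113643])), (array([153., 251.]), 0.72, array([0.51455409, 0.06135975])), (array([224., 345.]), 0.69, array([0.63294883, 0.12902432])), (array([145.,  98.]), 0.66, array([0.35926041, 0.07578064]))]
amber_bottle_center [(array([271., 219.]), 0.68, array([0.46731264, 0.19596131]))]
grey_stand [(array([116., 350.]), 0.71, array([ 0.63945897, -0.00071931]))]
```

View pics/w1.png

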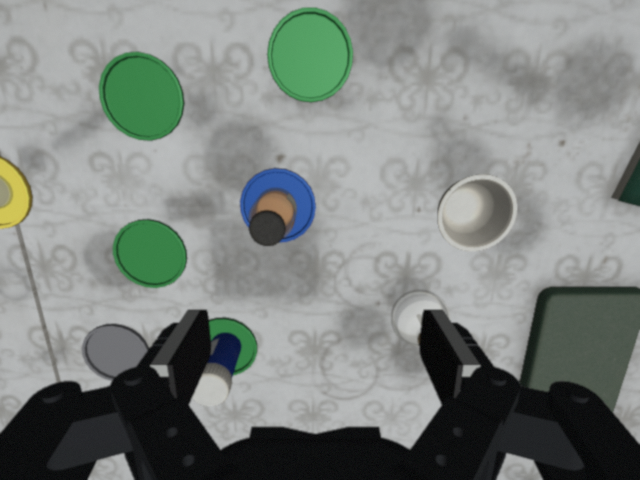

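The wrist view shows the tablet bottle on the green dish at (224,345), the empty grey at (116,350), and the amber bottle on blue at (277,205). Moving closer to the tablet bottle.

jog_arm([
  [[-0.08,-0.12,0,0,0,0,0],[-0.08,-0.12,0,0,0,0,0],[-0.08,-0.12,0,0,0,0,0],[-0.08,-0.08,0,0,0,0,0],[0,0,0,0,0,0,0],[0,0,0,0,0,0,0]],
])

```text
clock: 4.25
tcp_pos: [0.5388, 0.1264, 0.2311]
orientation: [-0.0, -0.0, 1.0, 0.0]
wrist_force: [0.3, -0.3, -0.5]
finger_gap: 0.0853
grip_force: 0.0
```

```bash
cat >> h.py <<'E'
NET=dict(tablet_bottle_center=.043,sample_jar_center=.049,amber_bottle_center=.046)
def look(names,G,save_as=None):
    c=cam('wrist'); p=pose()[0]; print('tcp',p.round(4))
    if save_as: save(c,save_as)
    for k in names:
        L=spotter.landmark_of(k,'wrist'); z=NET.get(k,0)
        print(k,[(np.round(d['uv']),round(d['conf'],2),xyz(c,d['uv'],z)[:2].round(4)) for d in L if d['conf']>.3])
        if z==0:
            r=stand(c,k,G[k],.05); print('   colour',r[0].round(4),round(r[1],4),r[2].round(4))
    return c
G=dict(blue_stand=(.463,.197),green_stand=(.632,.130),yellow_stand=(.447,-.092),grey_stand=(.638,.000))
E
python3 - <<'E'
from h import *
c=look(['tablet_bottle_center','green_stand','grey_stand','amber_bottle_center','blue_stand','sample_jar_center','yellow_stand'],G,'w2.png')
E
```

```text
tcp [0.5384 0.1268 0.2312]
tablet_bottle_center [(array([320., 298.]), 0.93, array([0.6286, 0.1331]))]
green_stand [(array([248., 181.]), 0.92, array([0.5178, 0.0602])), (array([256.,   3.]), 0.68, array([0.3603, 0.0763])), (array([318., 285.]), 0.59, array([0.6344, 0.1318]))]
   colour [0.6322 0.1302] 0.038 [0.6287 0.1303]
grey_stand [(array([202., 292.]), 0.79, array([0.6426, 0.0013]))]
   colour [6.444e-01 2.000e-04] 0.0449 [0.6438 0.0025]
amber_bottle_center [(array([395., 131.]), 0.8, array([0.4676, 0.1963]))]
blue_stand []
   colour [0.4636 0.1988] 0.0385 [0.4633 0.1989]
sample_jar_center [(array([ 55., 102.]), 0.65, array([ 0.4447, -0.0873]))]
yellow_stand []
   colour [ 0.4476 -0.0914] 0.039 [ 0.4475 -0.0889]
```

View pics/w2.png

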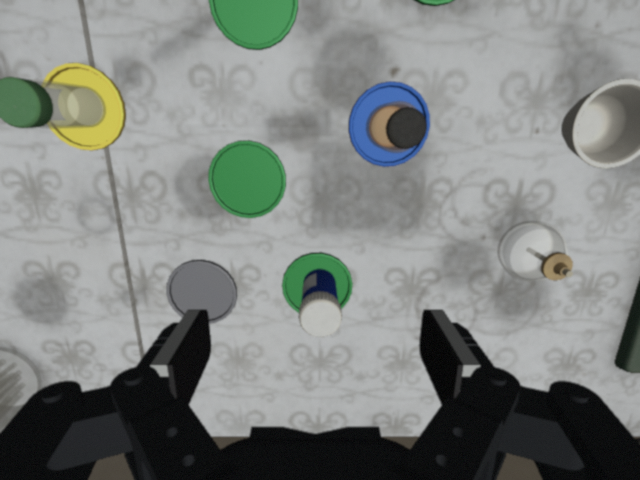

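```bash
python3 - <<'E'
from h import *
im=cv2.cvtColor(cv2.imread('pics/w2.png'),cv2.COLOR_BGR2RGB)
c=cams.read_camera('wrist'); p,Rt=pose(); M=np.array(c['mount']); c['C']=p+Rt@M[:3,3]; c['R']=Rt@M[:3,:3]
hsv=cv2.cvtColor(im,cv2.COLOR_RGB2HSV); h,s,v=[hsv[...,i].astype(int) for i in range(3)]
def blob(m,seed,z,name):
    n,l,st,ce=cv2.connectedComponentsWithStats(m.astype(np.uint8)); i=l[seed[1],seed[0]]
    x,y,w,hh,a=st[i]; print(name,i,st[i],xyz(c,(x+(w-1)/2,y+(hh-1)/2),z)[:2].round(4))
print(hsv[291,202],hsv[320,320],hsv[103,25],hsv[128,405],hsv[350,300])
blob((abs(v-v[291,202])<25)&(s<60),(202,291),.006,'grey')
blob((v>190)&(s<40),(320,320),.078,'cap')
blob((h>45)&(h<85)&(s>70)&(v<130),(25,103),.09,'lid')
blob((v<65),(405,128),.082,'stopper')
for k in ['tablet_bottle_center','sample_jar_center','amber_bottle_center']:
    for d in spotter.landmark_of(k,'top')[:1]: pass
E
```

```text
[114  11 116] [ 38   5 188] [ 62  81 117] [30  5 53] [105   3 178]
grey 67 [  81  146  157  246 4422] [ 0.6123 -0.0412]
cap 0 [     0      0    640    480 306818] [0.5553 0.1319]
lid 21 [   0   78   52   49 2093] [ 0.4464 -0.0817]
stopper 4 [ 387  107   39   42 1258] [0.4643 0.1973]
```

jog_arm([
  [[-0.123,0.01,0,0,0,0,0],[-0.123,0.01,0,0,0,0,0],[-0.122,0,0,0,0,0,0],[0,0,0.138,0,0,0,0],[0,0,0.138,0,0,0,0],[0,0,0.138,0,0,0,0],[0,0,0.138,0,0,0,0],[0,0,0.138,0,0,0,0],[0,0,0.138,0,0,0,0],[0,0,0,0,0,0,0],[0,0,0,0,0,0,0]],
], force=30)

```text
clock: 5.95
tcp_pos: [0.6307, 0.1309, 0.0242]
orientation: [-0.001, -0.0, 1.0, -0.0]
wrist_force: [0.4, 0.2, 0.8]
finger_gap: 0.0855
grip_force: 0.0
```

```bash
python3 - <<'E'
from h import *
c=look(['tablet_bottle_center','green_stand'],G,'w3.png')
E
```

```text
tcp [0.6321 0.131  0.0258]
tablet_bottle_center [(array([315., 336.]), 0.89, array([0.6294, 0.1326]))]
green_stand [(array([136.,  31.]), 0.64, array([0.5162, 0.0605]))]
   colour [0.6322 0.1301] 0.039 [0.6274 0.1303]
```

View pics/w3.png

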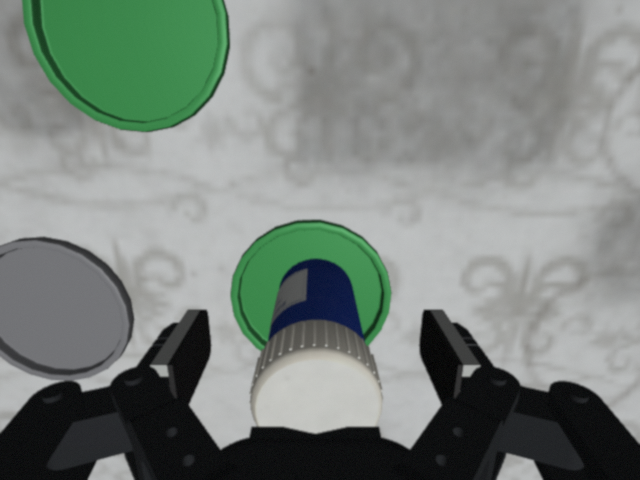

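The bottle at (316,340) sits centred between the open fingers, so I'm closing on it.

jog_arm([
  [[0,0,0,0,0,0,255],[0,0,0,0,0,0,255],[0,0,0,0,0,0,255],[0,0,0,0,0,0,255],[0,0,0,0,0,0,255],[0,0,0,0,0,0,255],[0,0,0,0,0,0,255],[0,0,0,0,0,0,255]],
], force=30)

```text
clock: 6.9
tcp_pos: [0.6315, 0.1313, 0.025]
orientation: [0.001, -0.0, 1.0, 0.0]
wrist_force: [-1.3, 0.5, 6.4]
finger_gap: 0.0354
grip_force: 27.5
```

jog_arm([
  [[0,0,-0.06,0,0,0,255],[0,0,-0.07,0,0,0,255],[0,0,-0.07,0,0,0,255],[-0.01,-0.06,0,0,0,0,255],[-0.01,-0.1,0,0,0,0,255],[-0.01,-0.1,0,0,0,0,255],[-0.01,-0.1,0,0,0,0,255],[0,-0.1,0,0,0,0,255],[0,-0.06,0,0,0,0,255],[0,0,0,0,0,0,255],[0,0,0,0,0,0,255]],
])

```text
clock: 8.0
tcp_pos: [0.6408, 0.0008, 0.0736]
orientation: [-0.001, 0.0, 1.0, 0.0]
wrist_force: [-0.4, 0.4, -0.2]
finger_gap: 0.0349
grip_force: 27.1
```

```bash
python3 - <<'E'
from h import *
c=look(['green_stand','grey_stand'],G,'w4.png'); print(env.get_state()['finger_gap'])
E
```

```text
tcp [0.6408 0.0014 0.0738]
green_stand [(array([520., 243.]), 0.85, array([0.6335, 0.1298]))]
   colour [0.6326 0.1301] 0.0394 [0.6327 0.1303]
grey_stand [(array([313., 252.]), 0.87, array([0.639 , 0.0011]))]
   colour [6.462e-01 6.000e-04] 0.0449 [0.6446 0.0021]
0.03512739540604683
```

View pics/w4.png

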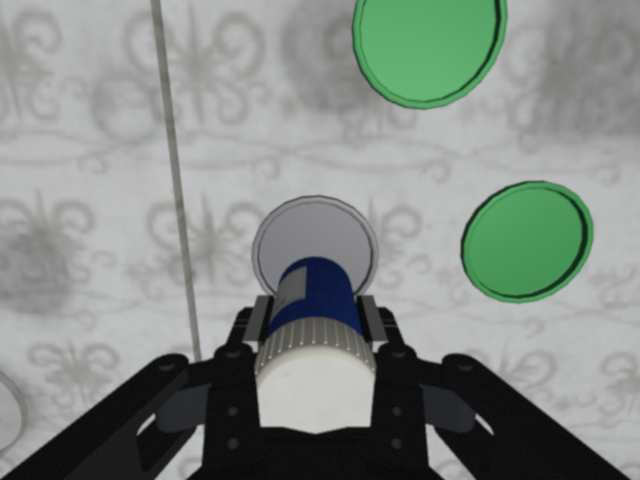

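The bottle is held upright over the grey stand at (315,250). Lowering, releasing, rising and going on to the jar.

jog_arm([
  [[0,0,0.08,0,0,0,255],[0,0,0.07,0,0,0,255],[0,0,0.044,0,0,0,255],[0,0,0,0,0,0,255],[0,0,0,0,0,0,0],[0,0,0,0,0,0,0],[0,0,0,0,0,0,0],[0,0,0,0,0,0,0],[0,0,0,0,0,0,0]],
])

```text
clock: 9.05
tcp_pos: [0.6413, 0.0009, 0.026]
orientation: [0.0, -0.0, 1.0, 0.0]
wrist_force: [0.7, 0.0, 0.4]
finger_gap: 0.0858
grip_force: 0.0
```

jog_arm([
  [[0,0,-0.1,0,0,0,0],[0,0,-0.15,0,0,0,0],[0,0,-0.15,0,0,0,0],[0,0,-0.15,0,0,0,0],[0,0,-0.15,0,0,0,0],[0.13,-0.06,0,0,0,0,0],[0.13,-0.06,0,0,0,0,0],[0.13,-0.06,0,0,0,0,0],[0.13,-0.06,0,0,0,0,0],[0.13,-0.06,0,0,0,0,0],[0.13,-0.06,0,0,0,0,0],[0,0,0,0,0,0,0],[0,0,0,0,0,0,0]],
])

```text
clock: 10.35
tcp_pos: [0.4461, -0.0895, 0.2013]
orientation: [0.001, 0.0, 1.0, -0.0]
wrist_force: [0.6, -0.5, 0.9]
finger_gap: 0.0853
grip_force: 0.0
```

```bash
python3 - <<'E'
from h import *
c=look(['sample_jar_center','yellow_stand','grey_stand','tablet_bottle_center'],G,'w5.png')
E
```

```text
tcp [ 0.4468 -0.0894  0.2013]
sample_jar_center [(array([316., 220.]), 0.78, array([ 0.4452, -0.0866]))]
yellow_stand [(array([318., 221.]), 0.71, array([ 0.4601, -0.0853]))]
   colour [ 0.4476 -0.0917] 0.0387 [ 0.445  -0.0916]
grey_stand [(array([394., 374.]), 0.64, array([0.639 , 0.0012]))]
   colour [0.6403 0.0102] 0.0484 [0.6406 0.0061]
tablet_bottle_center [(array([409., 405.]), 0.81, array([0.6418, 0.0071]))]
```

View pics/w5.png

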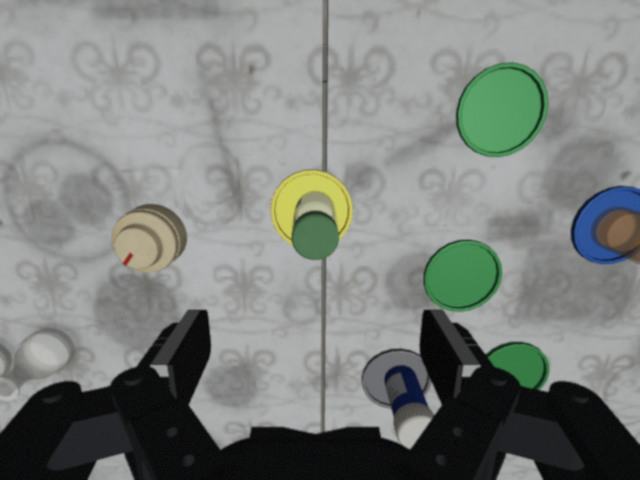

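The tablet bottle stands upright on grey at (398,380), and the jar is at (314,215) below the tool. Descending and gripping it.

jog_arm([
  [[0,0,0.136,0,0,0,0],[0,0,0.136,0,0,0,0],[0,0,0.136,0,0,0,0],[0,0,0.136,0,0,0,0],[0,0,0.136,0,0,0,0],[0,0,0,0,0,0,0],[0,0,0,0,0,0,0]],
])

```text
clock: 11.3
tcp_pos: [0.4461, -0.0887, 0.0307]
orientation: [-0.001, -0.001, 1.0, 0.0]
wrist_force: [0.5, 0.3, 0.5]
finger_gap: 0.0854
grip_force: 0.0
```

```bash
python3 - <<'E'
from h import *
c=look(['sample_jar_center'],G,'w6.png')
E
```

```text
tcp [ 0.4472 -0.0892  0.0317]
sample_jar_center [(array([316., 338.]), 0.76, array([ 0.4462, -0.0868]))]
```

jog_arm([
  [[0,0,0,0,0,0,255],[0,0,0,0,0,0,255],[0,0,0,0,0,0,255],[0,0,0,0,0,0,255],[0,0,0,0,0,0,255],[0,0,0,0,0,0,255],[0,0,0,0,0,0,255],[0,0,0,0,0,0,255]],
], force=40)

```text
clock: 12.2
tcp_pos: [0.4467, -0.0894, 0.0317]
orientation: [0.001, -0.0, 1.0, -0.0]
wrist_force: [-1.3, 0.7, 5.1]
finger_gap: 0.0344
grip_force: 37.5
```

jog_arm([
  [[0,0,-0.08,0,0,0,255],[0,0,-0.12,0,0,0,255],[0,0,-0.12,0,0,0,255],[0,0,-0.08,0,0,0,255],[-0.054,0.068,0,0,0,0,255],[-0.1,0.115,0,0,0,0,255],[-0.1,0.115,0,0,0,0,255],[-0.1,0.115,0,0,0,0,255],[-0.1,0.115,0,0,0,0,255],[-0.1,0.115,0,0,0,0,255],[-0.1,0.115,0,0,0,0,255],[-0.09,0.12,0,0,0,0,255],[0,0,0.12,0,0,0,255],[0,0,0.12,0,0,0,255],[0,0,0,0,0,0,255],[0,0,0,0,0,0,255]],
])

```text
clock: 13.8
tcp_pos: [0.6312, 0.1303, 0.0704]
orientation: [-0.001, -0.0, 1.0, -0.0]
wrist_force: [-0.3, -0.6, -1.1]
finger_gap: 0.0347
grip_force: 39.1
```

```bash
python3 - <<'E'
from h import *
c=look(['green_stand','sample_jar_center'],G,'w7.png'); print(env.get_state()['finger_gap'])
E
```

```text
tcp [0.6324 0.1303 0.0718]
green_stand [(array([314., 261.]), 0.68, array([0.6339, 0.1315])), (array([177.,  49.]), 0.66, array([0.5154, 0.0603]))]
   colour [0.6322 0.1302] 0.0385 [0.6247 0.1302]
sample_jar_center [(array([316., 334.]), 0.59, array([0.6548, 0.1327])), (array([312., 259.]), 0.39, array([0.6139, 0.1305]))]
0.0343938703095786
```

View pics/w7.png

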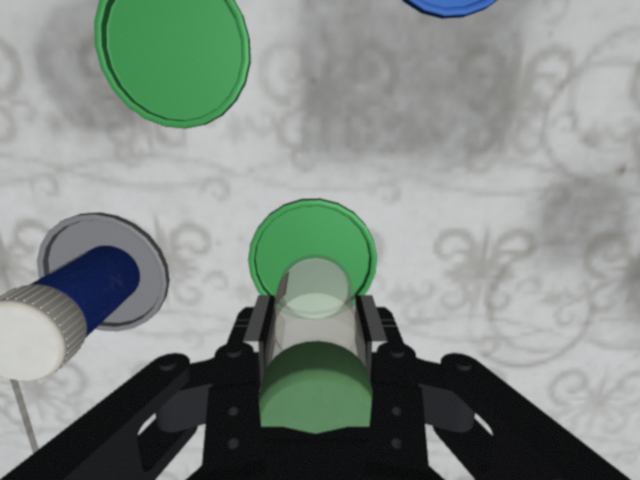

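The jar is upright over the green dish at (313,258). Lowering, releasing and going to the amber bottle.

jog_arm([
  [[0,0,0.07,0,0,0,255],[0,0,0.06,0,0,0,255],[0,0,0.028,0,0,0,255],[0,0,0,0,0,0,255],[0,0,0,0,0,0,0],[0,0,0,0,0,0,0],[0,0,0,0,0,0,0],[0,0,0,0,0,0,0],[0,0,0,0,0,0,0]],
])

```text
clock: 14.85
tcp_pos: [0.6322, 0.1305, 0.0315]
orientation: [0.0, -0.0, 1.0, 0.0]
wrist_force: [0.3, 0.3, -0.6]
finger_gap: 0.0855
grip_force: 0.0
```

jog_arm([
  [[0,0,-0.1,0,0,0,0],[0,0,-0.15,0,0,0,0],[0,0,-0.15,0,0,0,0],[0,0,-0.15,0,0,0,0],[0,0,-0.15,0,0,0,0],[0.11,0.045,0,0,0,0,0],[0.11,0.045,0,0,0,0,0],[0.11,0.045,0,0,0,0,0],[0.11,0.045,0,0,0,0,0],[0.11,0.045,0,0,0,0,0],[0.11,0.041,0,0,0,0,0],[0,0,0,0,0,0,0],[0,0,0,0,0,0,0]],
])

```text
clock: 16.15
tcp_pos: [0.4669, 0.1972, 0.2067]
orientation: [0.001, -0.001, 1.0, 0.0]
wrist_force: [-0.2, 0.4, -0.6]
finger_gap: 0.0855
grip_force: 0.0
```

```bash
python3 - <<'E'
from h import *
c=look(['amber_bottle_center','blue_stand','green_stand','sample_jar_center'],G,'w8.png')
E
```

```text
tcp [0.4677 0.197  0.2067]
amber_bottle_center [(array([314., 218.]), 0.7, array([0.4664, 0.1981]))]
blue_stand []
   colour [0.4635 0.1988] 0.0387 [0.4619 0.1985]
green_stand [(array([354.,  42.]), 0.83, array([0.3246, 0.2324])), (array([254., 350.]), 0.67, array([0.631 , 0.1315])), (array([172.,  88.]), 0.6, array([0.3605, 0.0729])), (array([  9., 187.]), 0.46, array([ 0.4486, -0.094 ])), (array([140., 359.]), 0.46, array([0.6435, 0.0021]))]
   colour [0.632 0.13 ] 0.0386 [0.6305 0.1297]
sample_jar_center [(array([248., 382.]), 0.96, array([0.6342, 0.1324])), (array([252., 352.]), 0.7, array([0.5988, 0.1387]))]
```

View pics/w8.png

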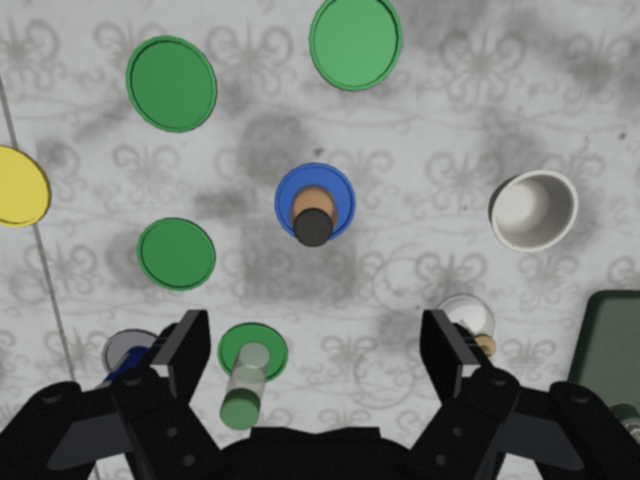

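The jar is upright on green at (253,355), and the amber bottle at (314,210) is below the tool.

jog_arm([
  [[0.006,0,0.124,0,0,0,0],[0,0,0.124,0,0,0,0],[0,0,0.124,0,0,0,0],[0,0,0.124,0,0,0,0],[0,0,0.124,0,0,0,0],[0,0,0.12,0,0,0,0],[0,0,0,0,0,0,0],[0,0,0,0,0,0,255],[0,0,0,0,0,0,255],[0,0,0,0,0,0,255],[0,0,0,0,0,0,255],[0,0,0,0,0,0,255],[0,0,0,0,0,0,255],[0,0,0,0,0,0,255],[0,0,0,0,0,0,255]],
], force=40)

```text
clock: 17.9
tcp_pos: [0.4673, 0.1972, 0.0232]
orientation: [0.002, -0.0, 1.0, 0.0]
wrist_force: [-1.8, -1.5, 6.3]
finger_gap: 0.0409
grip_force: 40.5
```

jog_arm([
  [[0,0,-0.06,0,0,0,255],[0,0,-0.08,0,0,0,255],[0,0,-0.06,0,0,0,255],[0.007,-0.075,0,0,0,0,255],[0.007,-0.12,0,0,0,0,255],[0.007,-0.12,0,0,0,0,255],[0.007,-0.12,0,0,0,0,255],[0.007,-0.12,0,0,0,0,255],[0.007,-0.12,0,0,0,0,255],[0.007,-0.12,0,0,0,0,255],[0.007,-0.12,0,0,0,0,255],[0.007,-0.12,0,0,0,0,255],[0.007,-0.12,0,0,0,0,255],[0,0,0,0,0,0,255],[0,0,0,0,0,0,255]],
])

```text
clock: 19.4
tcp_pos: [0.4483, -0.0923, 0.0717]
orientation: [0.0, 0.001, 1.0, 0.0]
wrist_force: [0.4, -0.2, -0.4]
finger_gap: 0.0414
grip_force: 40.9
```

```bash
python3 - <<'E'
from h import *
c=look(['yellow_stand','amber_bottle_center'],G,'w9.png'); print(env.get_state()['finger_gap'])
E
```

```text
tcp [ 0.4481 -0.0916  0.0716]
yellow_stand [(array([310., 254.]), 0.62, array([ 0.4472, -0.0936]))]
   colour [ 0.4478 -0.0916] 0.0389 [ 0.4416 -0.0914]
amber_bottle_center [(array([317., 342.]), 0.81, array([ 0.4797, -0.0898]))]
0.040890938239110185
```

View pics/w9.png

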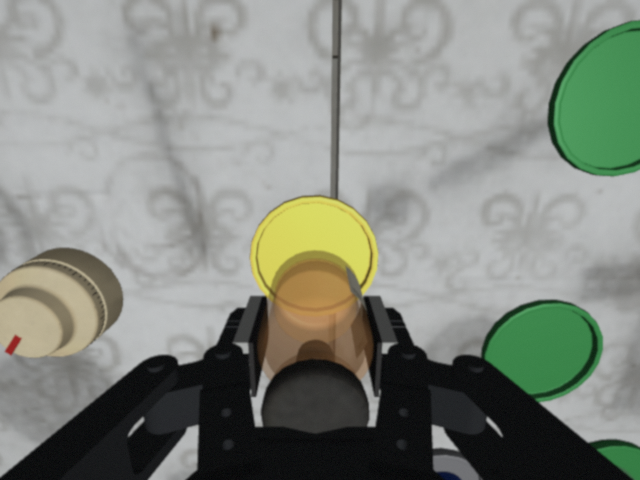

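The amber bottle is upright over yellow at (314,255). Lowering, releasing and going back to the tablet bottle.

jog_arm([
  [[0,0,0.08,0,0,0,255],[0,0,0.07,0,0,0,255],[0,0,0.045,0,0,0,255],[0,0,0,0,0,0,255],[0,0,0,0,0,0,0],[0,0,0,0,0,0,0],[0,0,0,0,0,0,0],[0,0,0,0,0,0,0],[0,0,0,0,0,0,0]],
])

```text
clock: 20.45
tcp_pos: [0.4483, -0.0919, 0.0227]
orientation: [0.0, -0.0, 1.0, 0.0]
wrist_force: [-0.5, 0.1, 0.2]
finger_gap: 0.0854
grip_force: 0.0
```

jog_arm([
  [[0,0,-0.1,0,0,0,0],[0,0,-0.15,0,0,0,0],[0,0,-0.15,0,0,0,0],[0,0,-0.15,0,0,0,0],[0,0,-0.15,0,0,0,0],[-0.128,0.062,0,0,0,0,0],[-0.128,0.062,0,0,0,0,0],[-0.128,0.062,0,0,0,0,0],[-0.128,0.062,0,0,0,0,0],[-0.128,0.062,0,0,0,0,0],[-0.128,0.062,0,0,0,0,0],[0,0,0,0,0,0,0],[0,0,0,0,0,0,0]],
])

```text
clock: 21.75
tcp_pos: [0.64, 0.0015, 0.1965]
orientation: [-0.001, -0.001, 1.0, 0.0]
wrist_force: [0.4, -0.1, -0.6]
finger_gap: 0.0852
grip_force: 0.0
```

```bash
python3 - <<'E'
from h import *
c=look(['tablet_bottle_center','amber_bottle_center','grey_stand','sample_jar_center'],G,'w10.png')
E
```

```text
tcp [0.6394 0.0011 0.197 ]
tablet_bottle_center [(array([319., 220.]), 0.72, array([0.6392, 0.0063]))]
amber_bottle_center []
grey_stand []
   colour [0.6401 0.0022] 0.0394 [0.6388 0.0019]
sample_jar_center [(array([475., 216.]), 0.76, array([0.6342, 0.1333]))]
```

View pics/w10.png

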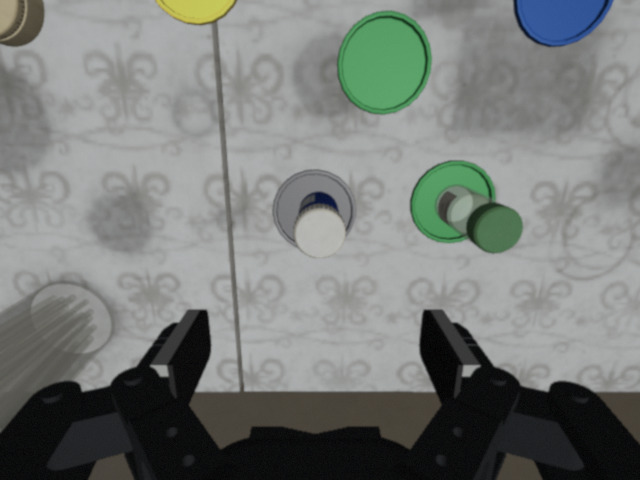

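The tablet bottle is upright on grey at (319,210), about 3 mm to +y. The jar is upright on green at (460,205).

jog_arm([
  [[0,0.01,0.138,0,0,0,0],[0,0,0.138,0,0,0,0],[0,0,0.138,0,0,0,0],[0,0,0.138,0,0,0,0],[0,0,0.138,0,0,0,0],[0,0,0,0,0,0,0],[0,0,0,0,0,0,0],[0,0,0,0,0,0,255],[0,0,0,0,0,0,255],[0,0,0,0,0,0,255],[0,0,0,0,0,0,255],[0,0,0,0,0,0,255],[0,0,0,0,0,0,255],[0,0,0,0,0,0,255],[0,0,0,0,0,0,255]],
], force=30)

```text
clock: 23.5
tcp_pos: [0.6413, 0.0041, 0.0266]
orientation: [0.001, -0.0, 1.0, 0.0]
wrist_force: [0.5, 3.0, 6.3]
finger_gap: 0.0358
grip_force: 28.1
```

jog_arm([
  [[0,0,-0.08,0,0,0,255],[0,0,-0.12,0,0,0,255],[0,0,-0.12,0,0,0,255],[0,0,-0.08,0,0,0,255],[0.06,0.07,0,0,0,0,255],[0.1,0.11,0,0,0,0,255],[0.1,0.11,0,0,0,0,255],[0.1,0.11,0,0,0,0,255],[0.1,0.11,0,0,0,0,255],[0.1,0.11,0,0,0,0,255],[0.1,0.11,0,0,0,0,255],[0.046,0.048,0,0,0,0,255],[0,0,0.12,0,0,0,255],[0,0,0.1,0,0,0,255],[0,0,0,0,0,0,255],[0,0,0,0,0,0,255]],
])

```text
clock: 25.1
tcp_pos: [0.4635, 0.1978, 0.0701]
orientation: [-0.0, -0.0, 1.0, -0.0]
wrist_force: [0.4, 0.3, -0.6]
finger_gap: 0.0358
grip_force: 29.6
```

```bash
python3 - <<'E'
from h import *
c=look(['blue_stand','tablet_bottle_center'],G,'w11.png'); print(env.get_state()['finger_gap'])
E
```

```text
tcp [0.4644 0.198  0.0709]
blue_stand [(array([316., 258.]), 0.81, array([0.4641, 0.1999]))]
   colour [0.4692 0.1975] 0.0449 [0.4661 0.1986]
tablet_bottle_center [(array([315., 332.]), 0.78, array([0.4896, 0.1996]))]
0.03584870574092418
```

View pics/w11.png

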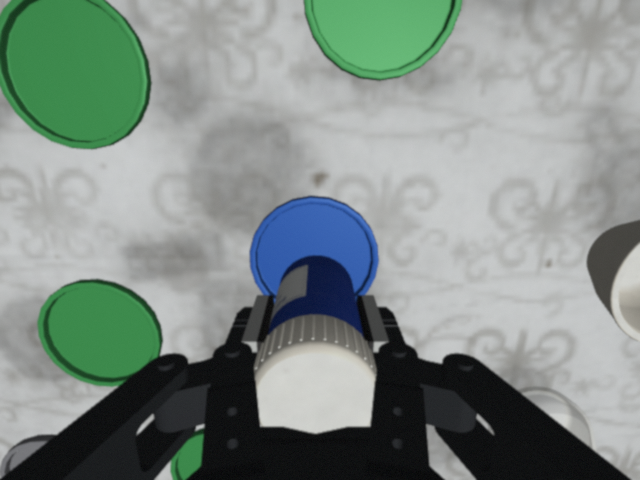

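The bottle is upright over blue at (314,255). Lowering, releasing and rising.

jog_arm([
  [[0,0,0.07,0,0,0,255],[0,0,0.07,0,0,0,255],[0,0,0.04,0,0,0,255],[0,0,0,0,0,0,255],[0,0,0,0,0,0,0],[0,0,0,0,0,0,0],[0,0,0,0,0,0,0],[0,0,0,0,0,0,0],[0,0,0,0,0,0,0]],
])

```text
clock: 26.15
tcp_pos: [0.4637, 0.1982, 0.0252]
orientation: [0.0, -0.0, 1.0, 0.0]
wrist_force: [-0.1, 1.2, -0.1]
finger_gap: 0.085
grip_force: 0.0
```

jog_arm([
  [[0,0,-0.1,0,0,0,0],[0,0,-0.15,0,0,0,0],[0,0,-0.15,0,0,0,0],[0,0,-0.15,0,0,0,0],[0,0,-0.15,0,0,0,0],[0,0,-0.15,0,0,0,0],[0,-0.12,0,0,0,0,0],[0,-0.12,0,0,0,0,0],[0,-0.12,0,0,0,0,0],[0,-0.12,0,0,0,0,0],[0,-0.08,0,0,0,0,0],[0,0,0,0,0,0,0],[0,0,0,0,0,0,0]],
])

```text
clock: 27.45
tcp_pos: [0.4636, 0.0581, 0.2376]
orientation: [0.0, 0.0, 1.0, 0.0]
wrist_force: [-0.5, -0.7, 0.7]
finger_gap: 0.0854
grip_force: 0.0
```

```bash
python3 - <<'E'
from h import *
c=look(['tablet_bottle_center','amber_bottle_center','sample_jar_center','blue_stand','yellow_stand','green_stand'],G,'w12.png')
c=cam('side'); save(c,'side1.png')
for k in NET:
  for d in spotter.landmark_of(k,'side')[:1]: print('side',k,xyz(c,d['uv'],NET[k])[:2])
c=cam('top')
for k in list(NET)+['minute_timer','lamp','white_mortar']:
  for d in spotter.landmark_of(k,'top')[:1]: print('top',k,xyz(c,d['uv'],NET.get(k,0))[:2])
E
```

```text
tcp [0.4636 0.0585 0.2376]
tablet_bottle_center [(array([469., 207.]), 0.95, array([0.4618, 0.2047]))]
amber_bottle_center [(array([151., 195.]), 0.89, array([ 0.4492, -0.0912]))]
sample_jar_center []
blue_stand [(array([449., 199.]), 0.78, array([0.463 , 0.2013]))]
   colour [0.4636 0.1984] 0.0388 [0.4637 0.1977]
yellow_stand []
   colour [ 0.4475 -0.0916] 0.0389 [ 0.448  -0.0903]
green_stand [(array([501.,  54.]), 0.79, array([0.3259, 0.2342])), (array([314., 246.]), 0.75, array([0.515 , 0.0588])), (array([332.,  94.]), 0.7, array([0.3599, 0.0761])), (array([372., 337.]), 0.62, array([0.6314, 0.1273]))]
   colour [0.6321 0.1301] 0.0383 [0.6314 0.13  ]
side tablet_bottle_center [0.46285506 0.19553278]
side sample_jar_center [0.62888438 0.12898947]
side amber_bottle_center [ 0.44319511 -0.09141988]
top tablet_bottle_center [0.46160269 0.21110954]
top amber_bottle_center [ 0.45074809 -0.0882729 ]
top minute_timer [ 0.46801016 -0.2412867 ]
top lamp [0.58775343 0.35150968]
top white_mortar [0.46013901 0.38023568]
```

View pics/w12.png

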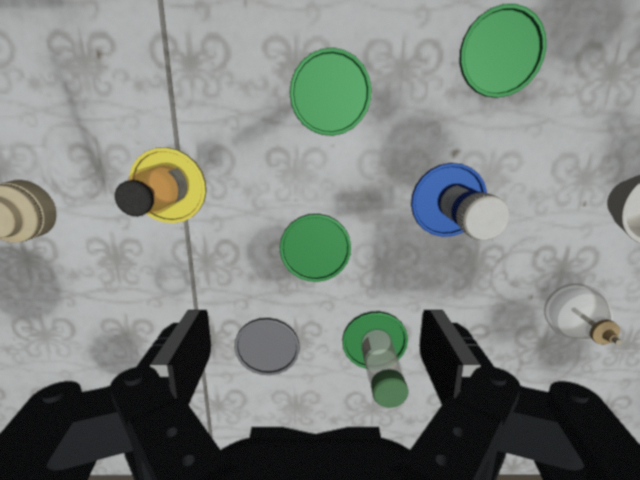

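View pics/side1.png

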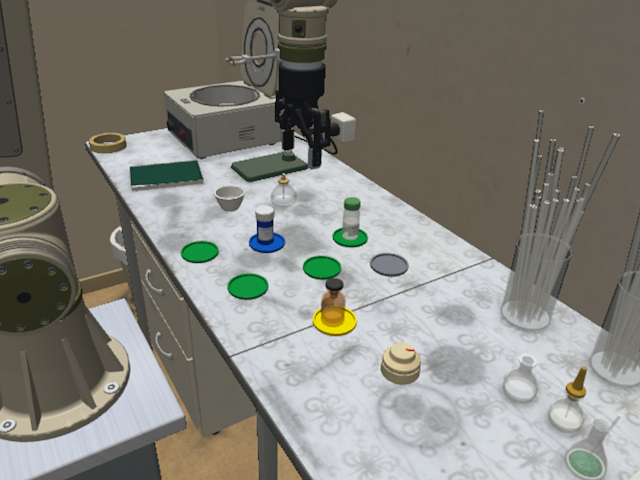

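All three bottles are upright on their own stands: amber on yellow at (167,185), tablet on blue at (449,200), jar on green at (375,340). I'll check how well the tablet bottle is centred, using its cap.

```bash
python3 - <<'E'
from h import *
c=cam('wrist')
for k,z in [('tablet_bottle_center',(.004,.082)),('amber_bottle_center',(.004,.088)),('sample_jar_center',(.004,.094))]:
    for d in spotter.cut_out(k,'wrist')[:1]:
        m=d['region']; best=None
        # match silhouette: project a two-radius upright model
        r=dict(t=[(.004,.018),(.06,.018),(.063,.02),(.082,.02)],a=[(.004,.021),(.055,.021),(.088,.012)],s=[(.004,.0185),(.078,.0185),(.08,.0195),(.094,.0195)])[k[0]]
        g=dict(t=G['blue_stand'],a=G['yellow_stand'],s=G['green_stand'])[k[0]]
        t=np.linspace(0,2*np.pi,24)
        for dx in np.arange(-.012,.013,.001):
            for dy in np.arange(-.012,.013,.001):
                M=np.zeros(m.shape,np.uint8)
                rings=[np.array([px(c,[g[0]+dx+R_*np.cos(a),g[1]+dy+R_*np.sin(a),Z]) for a in t]) for Z,R_ in r]
                for A,B in zip(rings,rings[1:]): cv2.fillConvexPoly(M,cv2.convexHull(np.vstack([A,B]).round().astype(np.int32)),1)
                iou=(M.astype(bool)&m).sum()/(M.astype(bool)|m).sum()
                if best is None or iou>best[0]: best=(iou,g[0]+dx,g[1]+dy)
        print(k,np.round(best,4))
E
```

```text
tablet_bottle_center [0.9238 0.462  0.202 ]
amber_bottle_center [ 0.9476  0.445  -0.091 ]
sample_jar_center [0.8756 0.629  0.131 ]
```

The three bottles are within about 4 mm of their stand centres, and the bystanders haven't moved. Handing in.

```bash
python3 -c "
from h import *
print(ticket.hand_in())"
```

```text
the job is handed in; nothing more can be done
None
```

The job is handed in: all three bottles stand upright on their own stands, within about 4 mm of centre by my last camera check, with the grey stand empty again and the timer, lamp and mortar where they were.

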